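Hang the battery charger on the cart's accessory post

TASK

Hang the battery charger on the accessory post: pass the keyhole in its back over the screw head on the post, set its back flat against the post, and pull it down until the screw is fully home at the top of the slot before you let go. Nobody measured how high the screw is clamped, so look or feel for it, do not force the charger against the post or knock it over, and leave everything else on the cart where it stands.

Things in the scene. Friction and masses are not known exactly. Their poses are not given: they have to be found in the camera images.
- charger: Battery charger: dark upright box standing loose on the cart top, 40 mm deep (x), 56 wide (y), 150 tall (z), 0.3 to 0.65 kg. Origin: centre of its underside, z up. Front (grey battery dock standing out 8 mm, lights, blue flag) faces its +x; the bare aluminium back with the keyhole faces its -x. The flat sides (+y, -y) are the place to grip, from above, near the top.
- keyhole_entry (a point): Centre of the keyhole's round entry hole, 24 mm across, in the outer face of the charger's back: on its middle line, 20 mm behind the charger's origin (x), 98 mm above its underside. Axes as the charger's. The back plate is 3 mm thick, with a free pocket 14 mm deep behind it for the screw head.
- keyhole_seat (a point): Where the screw's axis ends when locked: 118 mm above the charger's underside on the same middle line, in the outer face of the back. An 11 mm wide slot runs straight up from the entry hole to here, so the charger comes down 20 mm from entry to lock. Axes as the charger's.
- post: Accessory post, fixed: upright 45 x 45 mm slotted aluminium extrusion, top at 180 mm, on an 8 mm thick foot plate (80 mm wide in y, from 75 mm behind to 23 mm in front of the origin). Origin: on the cart top under the extrusion's centre, z up. The hanging face is its +x face, 22.5 mm from the origin; it looks away from the robot (yaw within 0.35 rad).
- post_face (a point): Point on the hanging face's middle line, 150 mm up; +x points out of the face. One steel screw is clamped hard on this line and sticks straight out: neck 8 mm thick, round head 18 mm across and 5 mm thick, its underside 6 mm and its top 11 mm off the face. The height of its axis, anywhere from 132 to 168 mm above the cart top, changes each time and is not measured: see or feel for it.
- cup: Bystander: paper coffee cup with white lid, 87 mm across, 115 mm tall. Origin: centre of its underside.
- tape_orange: Bystander: roll of orange tape lying flat, 92 mm across, 24 mm tall. Origin: centre of its underside.
- tape_green: Bystander: roll of green tape lying flat, 92 mm across, 24 mm tall. Origin: centre of its underside.
- battery: Bystander: small dark camera battery with a blue flag, 70 x 38 x 40 mm, long along its x. Origin: centre of its underside.
- lens: Bystander: black lens standing on its mount, 86 mm across, 107 mm tall. Origin: centre of its underside.
- hexkey: Bystander: T-handle hex key lying flat, 185 mm long along its x, red 90 mm cross handle at -x, 12 mm thick. Origin: middle of its shaft, on the cart top.

How it is judged:
On the way, in this order (a step that is already met when the one before it is completed fails the run):
1. the screw head is through the round entry hole and the charger's back is against the post (within about 3 mm) (x of screw_neck in the frame of charger between -0.0212 and -0.013 m and y of screw_neck in the frame of charger between -0.008 and 0.008 m and z of screw_neck in the frame of charger between 0.086 and 0.109 m), for 0.05 s.
2. the charger has been pulled down until the screw's neck is at the top of the slot (within 3.5 mm) while still held by the fingers (x of screw_neck in the frame of charger between -0.023 and -0.013 m and y of screw_neck in the frame of charger between -0.004 and 0.004 m and z of screw_neck in the frame of charger between 0.1145 and 0.1215 m and contact force between the fingers and charger above 1 N), for 0.2 s.
At the end, for the whole second after the job is handed in: The charger hangs at rest, clear of the cart top, the screw within 3.5 mm of its seat at the top of the slot, back against the post (within 5 mm), upright within 0.10 rad, facing as the post within 0.14 rad; the six bystanders within 30 mm of their starts (x of screw_neck in the frame of charger between -0.023 and -0.013 m and y of screw_neck in the frame of charger between -0.004 and 0.004 m and z of screw_neck in the frame of charger between 0.1145 and 0.1215 m and height (world z) of charger above 0.008 m and angle between charger's own z axis and vertical below 0.1 rad and angle between the x axis of charger and the x axis of post, either way round below 0.14 rad and linear speed of charger below 0.01 m/s and angular speed of charger below 0.1 rad/s and distance of each of cup, tape_orange, tape_green, battery, lens, hexkey from where it was at the start of the episode below 0.03 m); the robot touches nothing.
It fails at once if the charger is forced against the post or its screw with more than 60 N (contact force between charger and post above 60 N).
It fails at once if the charger is knocked or laid over (more than 0.7 rad from upright) (angle between charger's own z axis and vertical above 0.7 rad).
It fails at once if a bystander (cup, tape roll, battery, lens, hex key) is moved by more than 30 mm (distance of any of cup, tape_orange, tape_green, battery, lens, hexkey from where it was at the start of the episode above 0.03 m).
It also fails if it takes over 54 s, if anything falls off the work surface, if the arm or the gripper's body presses on something with over 40 N, if the wrist force passes 120 N, or if a joint passes its speed limit or range.

ROBOT

A 6-joint arm with a two-finger parallel gripper is mounted at the origin on the work surface. World frame = base frame: x ahead of the robot, y to its left, z up, the work surface at z = 0. Lengths are in m, angles in rad, forces in N, time in s.
With the tool pointing down it reaches from about 0.4 to 0.825 m from the base axis. Payload 7 kg.
Tool frame: the origin (TCP) lies at the very end of the fingers, on their centre line; the grasp point (between the pads) lies arm.hold_point_z behind it (arm.hold_point_z is the distance from the TCP to the grasp point, in m); z points along the fingers, y is the line along which they close (so a half turn about z gives the same grasp; the last joint's range is limited). The gripper opens to 88 mm and grips with 3 to 60 N. Pads are 19 mm wide; open, the fingers measure 130 mm over their backs; the gripper's body (78 mm by 193 mm) begins 47 mm behind the grasp point.
Start: joints at [0.288, 0.359, 0.012, 0, -1.224, -0.288], TCP at [0.675, -0, 0.227] pointing down, gripper open.
Joint ranges: [-3.07, 3.07], [-1.43, 2.12], [-1.02, 1.25], [-3.03, 1.67], [-3.05, -0], [-3.03, 3.03]. Speed limits (rad/s): [2.39, 2.39, 3.01, 3.14, 3.14, 3.14].

INTERFACE

Orientations are given as [roll, pitch, yaw] about the fixed x, y, z axes, in that order (R = Rz(yaw) Ry(pitch) Rx(roll)).
In Python, from station import arm gives the robot as it stands.
- The arm moves only by the tool shift_gripper, called after "Request:" as name([rows], argument=value, ...), one row to a line, values as JSON. Schema: {"type":"object","properties":{"deltas":{"type":"array","items":{"type":"object","properties":{"aperture":{"type":"number"},"d":{"type":"array","items":{"type":"number"},"minItems":3,"maxItems":3},"twist":{"type":"number"}},"additionalProperties":false,"required":["aperture"]},"minItems":1,"maxItems":20},"squeeze":{"type":"number"},"only":{"type":"string"},"quiet":{"type":"boolean"},"lines":{"type":"string"}},"required":["deltas"],"additionalProperties":false}. deltas is a list of rows, 1 to 20 of them, each an object with the fields aperture (the finger opening in m), d (a list: dx, dy, dz in parts of the range, where 1.0 means 0.8 m), twist (a turn about the tool's z in shares of 2 pi rad (1.0 is 2 pi rad)); a field left out counts as zero (the opening has to be given); each row is the pose to reach, as a shift and turn from the pose commanded when the call began, along the tool's axes at that moment; what a row does not reach only later rows make up. A row lasts 1/12 s, in which the tool goes at most 0.0417 m and 0.125 rad, less where a joint would pass 70% of its speed; a pose out of reach is approached as far as the arm can. The fingers move at their own pace and stop on an object; squeeze is the grip in N (left out, the last holds). Time passes only in rows, so rows that do not move let the fingers close. The tool returns the time, the measured TCP pose, the force, the opening and the grip force at its end. only (a regular expression) keeps the lines of the reply that match it, lines (a string "A,B") keeps lines A to B, and quiet returns only ok. Shift and turn numbers lie between -1 and 1, and a call with a number outside is refused. Input that does not fit is refused with a message, and nothing moves.
- arm.get_state(): the state, without advancing time (a new reading comes with each control period).
- arm.grab_frame(name): name is "scene" or "side" or "wrist"; returns the picture (384x512x3 uint8, red, green, blue); there is no depth.
- arm.camera_params(name): a dict with "fx", "fy", "cx", "cy" (pixels), "T" (4x4, takes a point from camera to world coordinates); the wrist camera has in their place "hand_eye" (4x4, takes a point from camera to tool coordinates, whose origin is the TCP and whose axes are the flange's). Camera axes: x right, y down, z forward; pixel columns grow to the right and rows downward; lengths in m; the calibration is good to about 2 mm. The wrist camera is an equidistant fisheye: a pixel r from the principal point sees the ray r / f radians off the axis. A picture is of the moment at which its call begins: read the wrist's pose just before it. camera_params takes no time and is no camera call.
- arm.job_done(): hands the job in; it is judged then, once.
The state is a dict: "t": time; "q": joint angles; "qd": joint speeds; "joint_efforts": joint torques, N m; "eef_pos": TCP position; "ee_rot": TCP orientation; "force": force on the tool from outside, world axes, zero at the start; "moment": the same for the moment, N m; "width": finger opening in m; "gripper_force": force on a finger pad.
Only numpy, scipy, OpenCV 4.12 (cv2) and the standard library are available. Lean on these libraries where they do the work, as an engineer would, in place of code of your own. Each camera call takes 0.05 s, during which the arm holds its last target. There are 200 camera calls.

## Working session

There is one attempt and no reset: what is moved stays moved. The work goes in short steps, Python scripts to look and compute and a tool call to move; the robot and the scene stay as the last step left them, time stands still between calls to the robot, and variables do not carry over. Pictures are saved under pics/ and viewed, at most 13 in all, crops included, and the job is handed in when it is done.

```bash
ls; mkdir -p pics; python3 - <<'E'
from station import arm
import cv2,numpy as np
s=arm.get_state();print(s);print(arm.hold_point_z)
for n in("scene","side","wrist"):
    p=arm.camera_params(n);print(n,{k:np.round(v,4).tolist() for k,v in p.items()})
    cv2.imwrite(f"pics/{n}0.png",arm.grab_frame(n)[:,:,::-1])
E
```

```text
pics
station.py
{'t': 0.0, 'q': array([ 2.88105047e-01,  3.59390898e-01,  1.10540131e-02, -3.53716620e-04,
       -1.22411894e+00, -2.88111313e-01]), 'qd': array([0.00080904, 0.00156276, 0.00153193, 0.00172367, 0.00094577,
       0.00026576]), 'joint_efforts': array([-8.00930356e-04, -5.82726967e+01,  2.93058443e+01,  6.99745238e+00,
        6.93249181e-03, -2.06530804e-04]), 'eef_pos': array([ 6.74499150e-01, -2.58773789e-05,  2.25617355e-01]), 'ee_rot': array([ 3.13990707e+00, -1.52769034e-04, -1.57092292e+00]), 'force': array([-0.48486743,  0.06165955, -0.7699418 ]), 'moment': array([-0.02007464, -0.07638872,  0.06609006]), 'gripper_force': 0.0, 'width': 0.08761063776695582}
0.0188
scene {'fx': 451.8881, 'fy': 451.8881, 'cx': 259.7581, 'cy': 185.993, 'T': [[-0.8144, 0.3649, -0.4513, 1.1842], [0.58, 0.5403, -0.6097, 0.852], [0.0214, -0.7582, -0.6516, 1.0261], [0.0, 0.0, 0.0, 1.0]]}
side {'fx': 357.1009, 'fy': 357.1009, 'cx': 251.146, 'cy': 194.5934, 'T': [[0.9289, -0.2236, 0.2951, 0.2314], [-0.3702, -0.5713, 0.7325, -0.852], [0.0048, -0.7897, -0.6134, 0.8262], [0.0, 0.0, 0.0, 1.0]]}
wrist {'fx': 297.3186, 'fy': 297.3186, 'cx': 251.7051, 'cy': 183.0934, 'hand_eye': [[-0.0003, -0.9628, -0.2703, 0.072], [1.0, -0.0006, 0.0008, 0.0005], [-0.0009, -0.2703, 0.9628, -0.1575], [0.0, 0.0, 0.0, 1.0]]}
```

View pics/scene0.png

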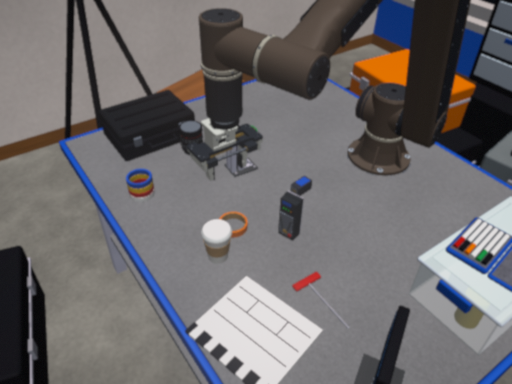

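View pics/side0.png

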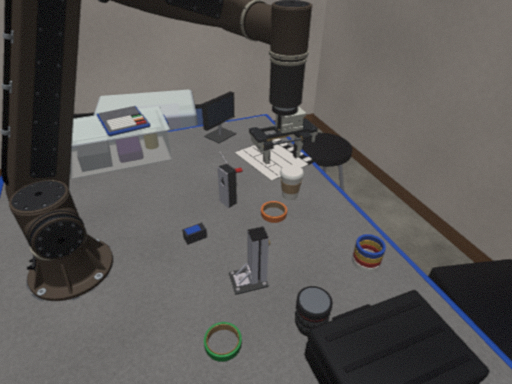

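View pics/wrist0.png

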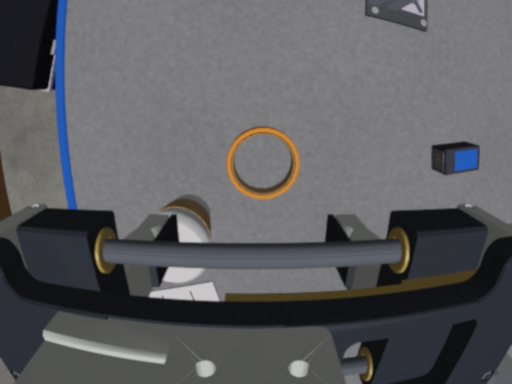

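```bash
cat > h.py <<'E'
import numpy as np,cv2
from station import arm
from scipy.spatial.transform import Rotation as R
def ray(n,u,v,s=None):
    p=arm.camera_params(n)
    a,b=(u-p['cx'])/p['fx'],(v-p['cy'])/p['fy']
    if n=='wrist':
        th=np.hypot(a,b);d=np.array([a/th*np.sin(th),b/th*np.sin(th),np.cos(th)])
        T=np.eye(4);T[:3,:3]=R.from_euler('xyz',s['ee_rot']).as_matrix();T[:3,3]=s['eef_pos'];T=T@p['hand_eye']
    else: d=np.array([a,b,1.]);T=p['T']
    d=T[:3,:3]@d
    return T[:3,3],d/np.linalg.norm(d)
def atz(n,u,v,z=0,s=None):
    o,d=ray(n,u,v,s);return o+d*(z-o[2])/d[2]
def tri(*rs):
    A=sum(np.eye(3)-np.outer(d,d) for o,d in rs);b=sum((np.eye(3)-np.outer(d,d))@o for o,d in rs)
    x=np.linalg.solve(A,b);return x,[np.linalg.norm((np.eye(3)-np.outer(d,d))@(x-o)) for o,d in rs]
def proj(n,X):
    p=arm.camera_params(n);c=np.linalg.inv(p['T'])@np.append(X,1);return np.round([p['fx']*c[0]/c[2]+p['cx'],p['fy']*c[1]/c[2]+p['cy']],1)
E
python3 - <<'E'
from h import *
a=cv2.imread('pics/scene0.png');b=cv2.imread('pics/side0.png')
c1=cv2.resize(a[180:250,255:325],(400,400),interpolation=3)
c2=cv2.resize(b[155:215,195:255],(400,400),interpolation=3)
cv2.imwrite('pics/c1.png',np.hstack([c1,c2]))
for n,u,v in [('side',225,203),('side',248,285),('side',273,215),('side',222,345),('side',313,325),('side',195,236),('side',290,192),('scene',288,234),('scene',217,255),('scene',233,225)]:print(n,u,v,atz(n,u,v).round(3))
E
```

```text
side 225 203 [0.521 0.123 0.   ]
side 248 285 [ 0.465 -0.252  0.   ]
side 273 215 [ 0.657 -0.002  0.   ]
side 222 345 [ 0.341 -0.396  0.   ]
side 313 325 [ 0.575 -0.43   0.   ]
side 195 236 [ 0.376 -0.004 -0.   ]
side 290 192 [0.773 0.096 0.   ]
scene 288 234 [0.534 0.128 0.   ]
scene 217 255 [0.759 0.076 0.   ]
scene 233 225 [ 0.653 -0.001  0.   ]
```

View pics/c1.png

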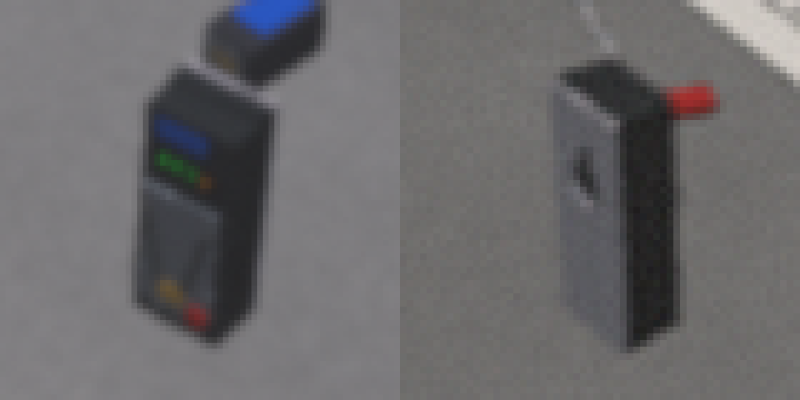

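Careful with the scale: shifts go in shares of 0.8 m and turns go in shares of 2 pi rad. That gives: 0.17 m / 0.8 = 0.2125, 0.08 m / 0.8 = 0.1.

Request:
shift_gripper([
  {"aperture": 0.088,"d": [0.05,0,0.0125]},
  {"aperture": 0.088,"d": [0.1,0.0063,0.025]},
  {"aperture": 0.088,"d": [0.15,0.0125,0.0375]},
  {"aperture": 0.088,"d": [0.2,0.0188,0.0563]},
  {"aperture": 0.088,"d": [0.2125,0.0188,0.0563]},
  {"aperture": 0.088,"d": [0.2125,0.0188,0.0563]},
  {"aperture": 0.088,"d": [0.2125,0.0188,0.0563]},
  {"aperture": 0.088,"d": [0.2125,0.0188,0.0563]},
])

```text
t: 0.82
eef_pos: [0.6603, -0.1695, 0.1817]
ee_rot: [-3.141, 0.0, -1.571]
force: [-0.3, 0.6, -0.4]
width: 0.0876
gripper_force: 0.0
```

```bash
python3 - <<'E'
from h import *
import pickle
s=arm.get_state();f=arm.grab_frame("wrist")[:,:,::-1];pickle.dump(s,open('s1.pkl','wb'))
print(s['eef_pos'],s['ee_rot'])
cv2.imwrite('pics/w1.png',f)
g=arm.grab_frame("scene")[:,:,::-1];cv2.imwrite('pics/scene1.png',g)
d=arm.grab_frame("side")[:,:,::-1]
a=cv2.resize(f[60:260,312:512],(600,600),interpolation=3)
b=cv2.resize(g[110:190,180:270][:,:80],(200,200),interpolation=3)
e=cv2.resize(d[215:305,215:285],(200,257),interpolation=3)
o=np.zeros((600,800,3),np.uint8);o[:,:600]=a;o[:200,600:]=b;o[200:457,600:]=e
cv2.imwrite('pics/m1.png',o)
E
```

```text
[ 0.6602571  -0.16952085  0.18172949] [-3.14128874e+00  7.43574870e-05 -1.57070821e+00]
```

View pics/m1.png

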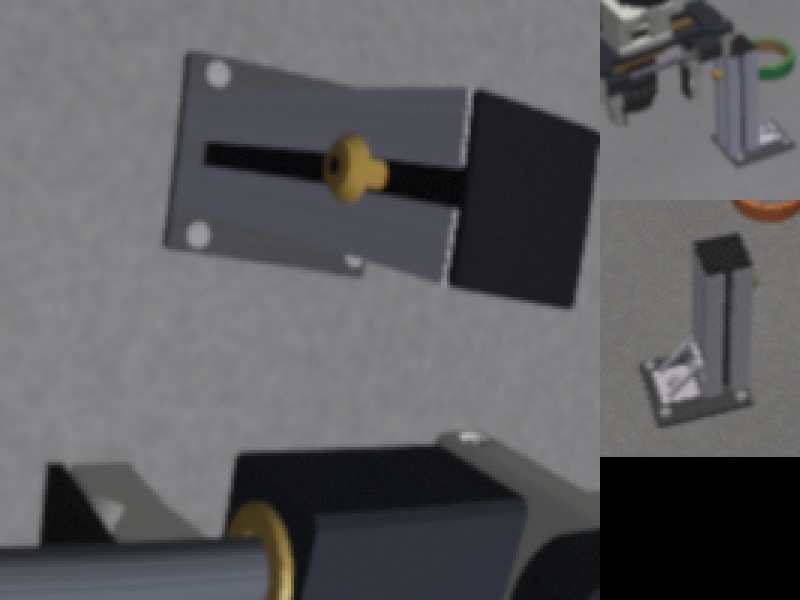

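```bash
cat > fit.py <<'E'
from h import *
import pickle
from scipy.optimize import least_squares
def wproj(X,s):
    p=arm.camera_params('wrist');T=np.eye(4);T[:3,:3]=R.from_euler('xyz',s['ee_rot']).as_matrix();T[:3,3]=s['eef_pos']
    c=np.linalg.inv(T@p['hand_eye'])@np.append(X,1);r=np.hypot(c[0],c[1]);k=np.arctan2(r,c[2])/r*p['fx']
    return np.array([p['cx']+k*c[0],p['cy']+k*c[1]])
def pose(v,L):
    c,q=np.cos(v[2]),np.sin(v[2]);return np.array([v[0]+c*L[0]-q*L[1],v[1]+q*L[0]+c*L[1],L[2]])
E
python3 - <<'E'
from fit import *
s=pickle.load(open('s1.pkl','rb'))
P=[((.0225,-.0225,.18),(471,88)),((.0225,.0225,.18),(447,284)),((-.0225,.0225,.18),(573,307)),((.023,-.04,.008),(188,52)),((.023,.04,.008),(165,247))]
S=[((.031,0),(344,169)),((.0225,0),(387,176))]
px=lambda a:np.array([312+a[0]/3,60+a[1]/3])
def f(v):
    r=[wproj(pose(v,L),s)-px(a) for L,a in P]+[wproj(pose(v,(*L,v[3])),s)-px(a) for L,a in S]
    return np.ravel(r)
o=least_squares(f,[.47,-.25,0,.15]);print(o.x.round(4));print(o.fun.reshape(-1,2).round(2))
# without screw coupling: head only
for X in [(.0225,0,.18),(.031,0,o.x[3]),(.0225,0,0)]:
    print(X,proj('side',pose(o.x,X)),proj('scene',pose(o.x,X)))
# charger from side/scene
sc=lambda a:np.array([255+a[0]/5.714,180+a[1]/5.714]);sd=lambda a:np.array([195+a[0]/6.667,155+a[1]/6.667])
Q=[('side',(-.02,-.028,0),sd((226,348))),('side',(.02,-.028,0),sd((279,324))),('side',(-.02,.028,0),sd((167,305))),
('side',(-.02,.028,.15),sd((154,82))),('side',(-.02,-.028,.15),sd((222,124))),('scene',(.02,.028,0),sc((213,345))),('scene',(-.02,.028,0),sc((252,308))),('scene',(-.02,.028,.15),sc((274,106))),('scene',(-.02,-.028,.15),sc((183,65)))]
g=lambda v:np.ravel([proj(n,pose(v,L))-a for n,L,a in Q])
o=least_squares(g,[.52,.12,0]);print(o.x.round(4));print(o.fun.reshape(-1,2).round(1))
E
```

```text
[ 0.4985 -0.236  -0.0663  0.1458]
[[ 0.93 -0.85]
 [ 0.46  1.61]
 [-0.18  0.51]
 [-1.36 -1.5 ]
 [-0.45  0.68]
 [ 2.85 -0.08]
 [-2.68 -0.71]]
(0.0225, 0, 0.18) [265.8 230.8] [227.  129.6]
(0.031, 0, np.float64(0.14580801822559017)) [268.5 239.4] [225.  138.7]
(0.0225, 0, 0) [264.  275.7] [228.3 171.4]
[0.52 0.12 0.  ]
[[-6.8  2.3]
 [-4.1  3.2]
 [-2.6 -0.4]
 [-3.  -1. ]
 [-8.2  1.3]
 [-1.8 -1.5]
 [ 1.4 -0.4]
 [ 1.7 -0.8]
 [ 5.6 -4.1]]
```

In the tool's units: 0.05 m / 0.8 = 0.0625, 0.015 m / 0.8 = 0.0188.

```bash
sed -i 's/return np.round(\(.*\),1)$/return np.array(\1)/' h.py
```

Request:
shift_gripper([
  {"aperture": 0.088,"d": [0,0.01,0.0313]},
  {"aperture": 0.088,"d": [0,0.0188,0.0625]},
  {"aperture": 0.088,"d": [0,0.0188,0.0625]},
  {"aperture": 0.088,"d": [0,0.0188,0.0625]},
  {"aperture": 0.088,"d": [0,0.0188,0.0625]},
])

```text
t: 1.38
eef_pos: [0.6463, -0.1697, 0.1332]
ee_rot: [-3.14, -0.001, -1.569]
force: [0.8, 0.2, 1.0]
width: 0.0872
gripper_force: 0.0
```

```bash
python3 - <<'E'
from fit import *
s=arm.get_state();f=arm.grab_frame("wrist")[:,:,::-1];pickle.dump(s,open('s2.pkl','wb'))
cv2.imwrite('pics/w2.png',f)
cv2.imwrite('pics/m2.png',cv2.resize(f[60:210,312:512],(800,600),interpolation=3))
sc=lambda a:np.array([255+a[0]/5.714,180+a[1]/5.714]);sd=lambda a:np.array([195+(a[0])/6.667,155+a[1]/6.667])
Q=[('side',(-.02,-.028,0),sd((226,348))),('side',(.02,-.028,0),sd((279,324))),('side',(-.02,.028,0),sd((167,305))),
('side',(-.02,.028,.15),sd((154,82))),('side',(-.02,-.028,.15),sd((222,124))),('scene',(.02,.028,0),sc((213,345))),('scene',(-.02,.028,0),sc((252,308))),('scene',(-.02,.028,.15),sc((274,106))),('scene',(-.02,-.028,.15),sc((183,65)))]
g=lambda v:np.ravel([proj(n,pose(v,L))-a for n,L,a in Q])
o=least_squares(g,[.52,.12,0]);print(o.x.round(4));print(o.fun.reshape(-1,2).round(1))
E
```

```text
[0.5345 0.126  0.359 ]
[[-0.1  0.4]
 [ 0.4 -0.6]
 [-0.9 -0.3]
 [-1.1 -1. ]
 [-1.  -0.4]
 [-0.4  1.2]
 [-0.6 -0.1]
 [-0.5 -0.5]
 [-1.  -0.7]]
```

View pics/m2.png

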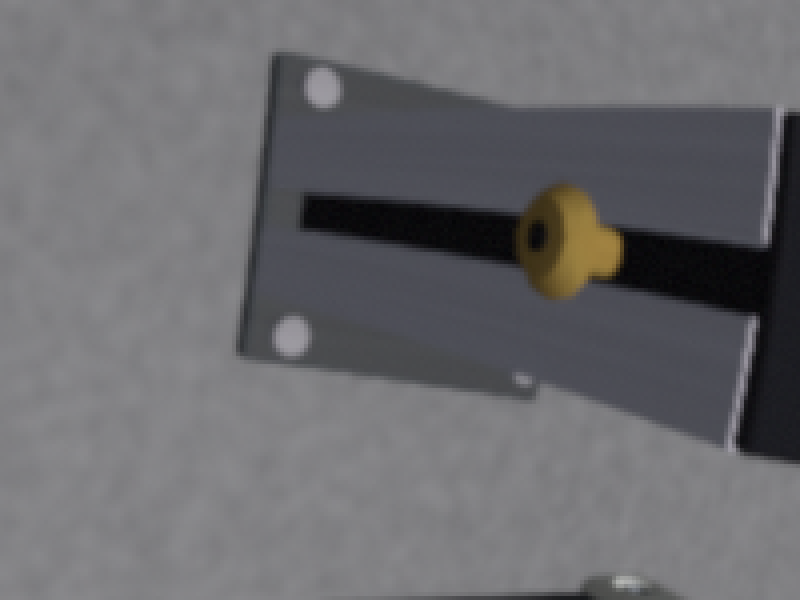

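```bash
python3 - <<'E'
from fit import *
s1=pickle.load(open('s1.pkl','rb'));s2=pickle.load(open('s2.pkl','rb'))
p1=lambda a:np.array([312+a[0]/3,60+a[1]/3]);p2=lambda a:np.array([312+a[0]/4,60+a[1]/4])
L=[(.0225,-.0225,.18),(.0225,.0225,.18),(.023,-.04,.008),(.023,.04,.008)]
A=[(471,88),(447,284),(188,52),(165,247)];B=[(783,108),(735,452),(275,53),(240,354)]
P=[(l,s1,p1(a)) for l,a in zip(L,A)]+[(l,s2,p2(a)) for l,a in zip(L,B)]
S=[(.030,s1,p1((350,169))),(.0335,s1,p1((336,165))),(.030,s2,p2((563,241))),(.0335,s2,p2((538,235)))]
f=lambda v:np.ravel([wproj(pose(v,l),s)-a for l,s,a in P]+[wproj(pose(v,(x,0,v[3])),s)-a for x,s,a in S])
o=least_squares(f,[.47,-.25,0,.15]);print(o.x.round(4));print(o.fun.reshape(-1,2).round(2))
# with small camera-rotation/translation nuisance
def f2(v):
    out=[]
    for s0,items in((0,0),):pass
    def S_(s):
        t=dict(s);t['ee_rot']=R.from_matrix(R.from_euler('xyz',s['ee_rot']).as_matrix()@R.from_rotvec(v[4:7]).as_matrix()).as_euler('xyz');return t
    a=S_(s1);b=S_(s2);m=lambda s:a if s is s1 else b
    return np.r_[np.ravel([wproj(pose(v,l),m(s))-p for l,s,p in P]+[wproj(pose(v,(x,0,v[3])),m(s))-p for x,s,p in S]),v[4:7]/.01]
o=least_squares(f2,np.r_[o.x,0,0,0]);print(o.x.round(4));print(o.fun[:-3].reshape(-1,2).round(2))
for X in [(.0225,0.0225,.18),(.0225,-.0225,.18),(.031,0,o.x[3])]:
    print(X,proj('side',pose(o.x,X)).round(1),proj('scene',pose(o.x,X)).round(1))
for n,s,a in(('',s1,(336,165)),('',s2,(538,235))):pass
print(tri(ray('wrist',*p1((336,165)),s1),ray('wrist',*p2((538,235)),s2)))
E
```

```text
[ 0.4987 -0.2359 -0.0804  0.1422]
[[ 1.03 -1.11]
 [-0.08  1.24]
 [-1.1  -1.62]
 [-1.04  0.44]
 [ 1.66 -0.75]
 [ 0.83  1.51]
 [-0.76 -1.59]
 [-1.09  1.16]
 [-0.88 -0.68]
 [ 0.1  -0.11]
 [-0.67  0.07]
 [ 1.22  0.57]]
[ 4.989e-01 -2.358e-01 -8.360e-02  1.423e-01  3.300e-03  5.300e-03
 -1.000e-04]
[[ 0.92 -1.17]
 [-0.14  1.22]
 [-0.73 -0.82]
 [-0.79  1.22]
 [ 1.29 -1.42]
 [ 0.66  0.99]
 [-0.49 -0.93]
 [-0.94  1.8 ]
 [-0.77 -0.48]
 [ 0.2   0.08]
 [-0.72 -0.14]
 [ 1.15  0.34]]
(0.0225, 0.0225, 0.18) [263.3 225.2] [230.  132.9]
(0.0225, -0.0225, 0.18) [268.9 236.7] [223.8 126.3]
(0.031, 0, np.float64(0.14232647559264106)) [268.6 240.4] [224.9 139.5]
(array([ 0.52689027, -0.23848255,  0.13395852]), [np.float64(0.00015601767431373752), np.float64(0.00015601767431372665)])
```

```bash
python3 - <<'E'
from fit import *
s1=pickle.load(open('s1.pkl','rb'));s2=pickle.load(open('s2.pkl','rb'))
p1=lambda a:np.array([312+(a[0]+.5)/3-.5,60+(a[1]+.5)/3-.5]);p2=lambda a:np.array([312+(a[0]+.5)/4-.5,60+(a[1]+.5)/4-.5])
L=[(.0225,-.0225,.18),(.0225,.0225,.18),(.023,-.04,.008),(.023,.04,.008)]
A=[(471,88),(447,284),(188,52),(165,247)];B=[(783,108),(735,452),(275,53),(240,354)]
P=[(l,s1,p1(a)) for l,a in zip(L,A)]+[(l,s2,p2(a)) for l,a in zip(L,B)]
S=[(.030,s1,p1((350,169))),(.0335,s1,p1((336,165))),(.030,s2,p2((563,241))),(.0335,s2,p2((538,235)))]
for st,sr in((.002,.005),(.004,.01),(.0005,.01)):
  def f2(v):
    def S_(s):
        t=dict(s);M=R.from_euler('xyz',s['ee_rot']).as_matrix();t['ee_rot']=R.from_matrix(M@R.from_rotvec(v[4:7]).as_matrix()).as_euler('xyz');t['eef_pos']=s['eef_pos']+v[7:10];return t
    a=S_(s1);b=S_(s2);m=lambda s:a if s is s1 else b
    return np.r_[np.ravel([wproj(pose(v,l),m(s))-p for l,s,p in P]+[wproj(pose(v,(x,0,v[3])),m(s))-p for x,s,p in S])/.7,v[4:7]/sr,v[7:10]/st]
  o=least_squares(f2,[.5,-.24,-.07,.142]+[0]*6);print(o.x.round(4),o.cost)
E
```

```text
[ 0.4961 -0.2361 -0.0796  0.1419 -0.0017  0.0016 -0.0005  0.     -0.
  0.0036] 8.24472342647803
[ 0.4956 -0.2363 -0.078   0.1418 -0.003   0.0015 -0.0018 -0.     -0.
  0.004 ] 6.795985742794919Traceback (most recent call last):
  File "<stdin>", line 14, in <module>
    return func(*args, **kwargs)
    result = trf(vector_fun.fun, vector_fun.jac, x0, f0, J0, lb, ub, ftol, xtol,
                 gtol, max_nfev, x_scale, loss_function, tr_solver,
                 tr_options.copy(), verbose, callback=callback_wrapped)
    return trf_no_bounds(
        fun, jac, x0, f0, J0, ftol, xtol, gtol, max_nfev, x_scale,
        loss_function, tr_solver, tr_options, verbose, callback=callback)
    J = jac(x)
    self._update_jac()
    ~~~~~~~~~~~~~~~~^^
    self.J = self.jac_wrapped(xp_copy(self.x), f0=self.f)
             ~~~~~~~~~~~~~~~~^^^^^^^^^^^^^^^^^^^^^^^^^^^^
    J, dct = approx_derivative(
             ~~~~~~~~~~~~~~~~~^
        self.fun,
        ^^^^^^^^^
    ...<2 lines>...
        **self.finite_diff_options,
        ^^^^^^^^^^^^^^^^^^^^^^^^^^^
    )
    ^
    J, _nfev = _dense_difference
[... 175 characters left out ...]
^^^^^^^^^^
                             mf)
                             ^^^
    df = [f_eval - f0 for f_eval in f_evals]
                                    ^^^^^^^
    f = np.atleast_1d(self.fun(x, *self.args, **self.kwargs))
                      ~~~~~~~~^^^^^^^^^^^^^^^^^^^^^^^^^^^^^^
    return np.atleast_1d(self.fun(x))
                         ~~~~~~~~^^^
    return self.f(x, *self.args, **self.kwargs)
           ~~~~~~^^^^^^^^^^^^^^^^^^^^^^^^^^^^^^
  File "<stdin>", line 13, in f2
  File "fit.py", line 5, in wproj
    p=arm.camera_params('wrist');T=np.eye(4);T[:3,:3]=R.from_euler('xyz',s['ee_rot']).as_matrix();T[:3,3]=s['eef_pos']
ValueError: time passes only in moves, steps and waits
```

In the tool's units: -0.32 m / 0.8 = -0.4, -0.128 m / 0.8 = -0.16, 1.21 rad / 6.2832 = 0.1926.

```bash
python3 - <<'E'
import re
t=open('h.py').read()
t=t.replace("def ray","import functools\nCP=functools.lru_cache(None)(arm.camera_params)\ndef ray",1).replace("p=arm.camera_params(n)","p=CP(n)")
open('h.py','w').write(t)
t=open('fit.py').read();open('fit.py','w').write(t.replace("arm.camera_params(","CP("))
E
```

Request:
shift_gripper([
  {"aperture": 0.088,"d": [-0.0125,0,-0.0438],"twist": 0.0191},
  {"aperture": 0.088,"d": [-0.0375,0.0063,-0.0875],"twist": 0.0382},
  {"aperture": 0.088,"d": [-0.075,0.0125,-0.1188],"twist": 0.0573},
  {"aperture": 0.088,"d": [-0.125,0.0188,-0.1375],"twist": 0.0764},
  {"aperture": 0.088,"d": [-0.1725,0.025,-0.15],"twist": 0.0955},
  {"aperture": 0.088,"d": [-0.22,0.0313,-0.16],"twist": 0.1146},
  {"aperture": 0.088,"d": [-0.2675,0.0375,-0.16],"twist": 0.1337},
  {"aperture": 0.088,"d": [-0.3125,0.0438,-0.16],"twist": 0.1528},
  {"aperture": 0.088,"d": [-0.3563,0.05,-0.16],"twist": 0.1719},
  {"aperture": 0.088,"d": [-0.4,0.0563,-0.16],"twist": 0.191},
  {"aperture": 0.088,"d": [-0.4,0.0563,-0.16],"twist": 0.1926},
  {"aperture": 0.088,"d": [-0.4,0.0563,-0.16],"twist": 0.1926},
  {"aperture": 0.088,"d": [-0.4,0.0563,-0.16],"twist": 0.1926},
  {"aperture": 0.088,"d": [-0.4,0.0563,-0.16],"twist": 0.1926},
])

```text
t: 2.6
eef_pos: [0.6004, 0.1494, 0.2605]
ee_rot: [-3.142, 0.001, -2.78]
force: [-0.4, 0.1, -0.1]
width: 0.0878
gripper_force: 0.0
```

```bash
python3 - <<'E'
from fit import *
s=arm.get_state();f=arm.grab_frame("wrist")[:,:,::-1];pickle.dump(s,open('s3.pkl','wb'))
cv2.imwrite('pics/w3.png',f);print(s['eef_pos'],s['ee_rot'],s['q'][[0,5]])
cv2.imwrite('pics/m3.png',cv2.resize(f[0:220,130:400],None,fx=2.7,fy=2.7,interpolation=3))
E
```

```text
[0.60040557 0.14942534 0.26048058] [-3.14154316e+00  1.25973915e-03 -2.77994771e+00] [ 0.55929623 -1.76854434]
```

View pics/m3.png

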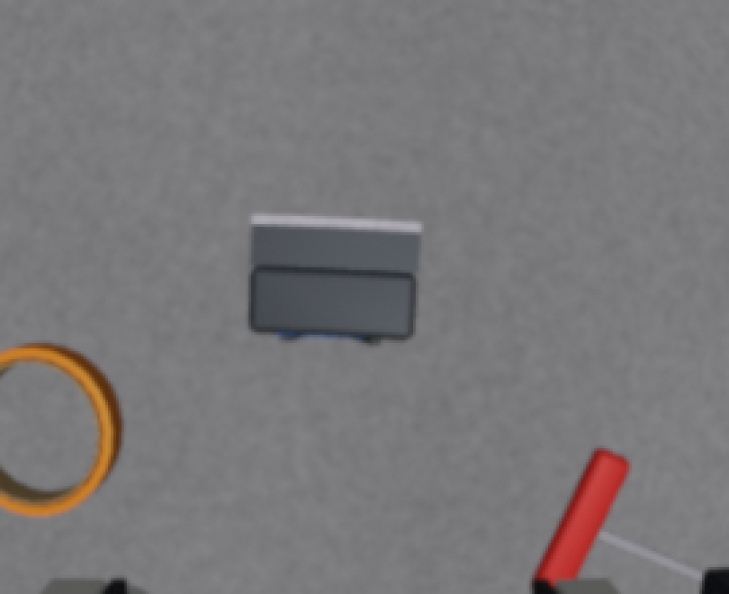

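```bash
python3 - <<'E'
from fit import *
s=pickle.load(open('s3.pkl','rb'))
px=lambda a:np.array([130+(a[0]+.5)/2.7-.5,(a[1]+.5)/2.7-.5])
P=[((-.02,-.028,.15),(250,214)),((-.02,.028,.15),(422,223)),((.02,-.028,.15),(249,332)),((.02,.028,.15),(413,339))]
for dz in(0,.0036):
    t=dict(s);t['eef_pos']=s['eef_pos']+[0,0,dz]
    for sg in(1,-1):
        o=least_squares(lambda v:np.ravel([wproj(pose(v,(l[0],sg*l[1],l[2])),t)-px(a) for l,a in P]),[.53,.126,.36])
        print(dz,sg,o.x.round(4),o.cost.round(2),o.fun.round(1))
E
```

```text
0 1 [0.5314 0.1259 0.3159] 0.97 [ 0.5 -0.2 -0.3 -0.6 -0.8  0.3  0.6  0.5]
0 -1 [0.5314 0.1259 3.4515] 3832.3 [ -1.2  43.8  -2.9  43.6   1.  -44.1   3.2 -43.4]
0.0036 1 [0.5314 0.1259 0.3159] 0.79 [ 0.9  0.1 -0.7 -0.3 -0.4  0.   0.2  0.2]
0.0036 -1 [0.5314 0.1259 3.4515] 3781.84 [ -0.8  43.5  -3.3  43.3   1.4 -43.8   2.8 -43.1]
```

In the tool's units: 0.15 m / 0.8 = 0.1875, 0.0024 m / 0.8 = 0.003, 0.046 rad / 6.2832 = 0.0073.

Request:
shift_gripper([
  {"aperture": 0.088,"d": [0.0463,0.0013,0],"twist": 0.0073},
  {"aperture": 0.088,"d": [0.0913,0.003,0],"twist": 0.0073},
  {"aperture": 0.088,"d": [0.0913,0.003,0.025],"twist": 0.0073},
  {"aperture": 0.088,"d": [0.0913,0.003,0.075],"twist": 0.0073},
  {"aperture": 0.088,"d": [0.0913,0.003,0.125],"twist": 0.0073},
  {"aperture": 0.088,"d": [0.0913,0.003,0.1625],"twist": 0.0073},
  {"aperture": 0.088,"d": [0.0913,0.003,0.1875],"twist": 0.0073},
  {"aperture": 0.088,"d": [0.0913,0.003,0.1875],"twist": 0.0073},
  {"aperture": 0.088,"d": [0.0913,0.003,0.1875],"twist": 0.0073},
])

```text
t: 3.4
eef_pos: [0.5309, 0.1253, 0.1094]
ee_rot: [-3.141, -0.002, -2.827]
force: [0.1, 0.8, 1.4]
width: 0.0874
gripper_force: 0.0
```

Request:
shift_gripper([
  {"aperture": 0.05},
  {"aperture": 0.05},
  {"aperture": 0.05},
  {"aperture": 0.05},
  {"aperture": 0.05},
  {"aperture": 0.05},
  {"aperture": 0.05},
  {"aperture": 0.05},
  {"aperture": 0.05},
  {"aperture": 0.05},
], squeeze=40)

```text
t: 4.23
eef_pos: [0.5313, 0.1266, 0.1102]
ee_rot: [-3.142, 0.001, -2.826]
force: [-0.5, -0.8, 5.5]
width: 0.0561
gripper_force: 39.8
```

In the tool's units: -0.3667 m / 0.8 = -0.4584, -0.35 m / 0.8 = -0.4375, 0.17 rad / 6.2832 = 0.0271.

Request:
shift_gripper([
  {"aperture": 0.05,"d": [0,0,-0.0125]},
  {"aperture": 0.05,"d": [0,0,-0.0375]},
  {"aperture": 0.05,"d": [-0.0063,-0.0125,-0.0625],"twist": 0.0032},
  {"aperture": 0.05,"d": [-0.0063,-0.0438,-0.075],"twist": 0.008},
  {"aperture": 0.05,"d": [0,-0.0813,-0.075],"twist": 0.0143},
  {"aperture": 0.05,"d": [0.0063,-0.1213,-0.075],"twist": 0.0207},
  {"aperture": 0.05,"d": [0.0125,-0.1625,-0.075],"twist": 0.0271},
  {"aperture": 0.05,"d": [0.0213,-0.2038,-0.075],"twist": 0.0334},
  {"aperture": 0.05,"d": [0.03,-0.245,-0.075],"twist": 0.0398},
  {"aperture": 0.05,"d": [0.0375,-0.2875,-0.0688],"twist": 0.0462},
  {"aperture": 0.05,"d": [0.0463,-0.3288,-0.0625],"twist": 0.0525},
  {"aperture": 0.05,"d": [0.0563,-0.3688,-0.055],"twist": 0.0589},
  {"aperture": 0.05,"d": [0.0663,-0.4063,-0.055],"twist": 0.0627},
  {"aperture": 0.05,"d": [0.075,-0.4375,-0.055],"twist": 0.0627},
  {"aperture": 0.05,"d": [0.0793,-0.4584,-0.055],"twist": 0.0627},
  {"aperture": 0.05,"d": [0.0793,-0.4584,-0.055],"twist": 0.0627},
  {"aperture": 0.05,"d": [0.0793,-0.4584,-0.055],"twist": 0.0627},
  {"aperture": 0.05,"d": [0.0793,-0.4584,-0.055],"twist": 0.0627},
])

```text
t: 5.73
eef_pos: [0.5833, -0.2414, 0.1528]
ee_rot: [3.141, -0.002, 3.062]
force: [0.5, -0.4, -4.2]
width: 0.0559
gripper_force: 39.8
```

```bash
python3 - <<'E'
from fit import *
s=arm.get_state();f=arm.grab_frame("wrist")[:,:,::-1];pickle.dump(s,open('s4.pkl','wb'))
d=arm.grab_frame("side")[:,:,::-1];cv2.imwrite('pics/side4.png',d)
cv2.imwrite('pics/w4.png',f);print(s['eef_pos'],s['ee_rot'],s['gripper_force'])
o=np.zeros((600,800,3),np.uint8);o[:,:500]=cv2.resize(f[10:310,127:377],(500,600),interpolation=3);o[:360,500:]=cv2.resize(d[190:310,225:325],(300,360),interpolation=3)
cv2.imwrite('pics/m4.png',o)
E
```

```text
[ 0.58332956 -0.24135151  0.15279939] [ 3.14086856e+00 -1.87142036e-03  3.06177634e+00] 39.8070153594017
```

View pics/m4.png

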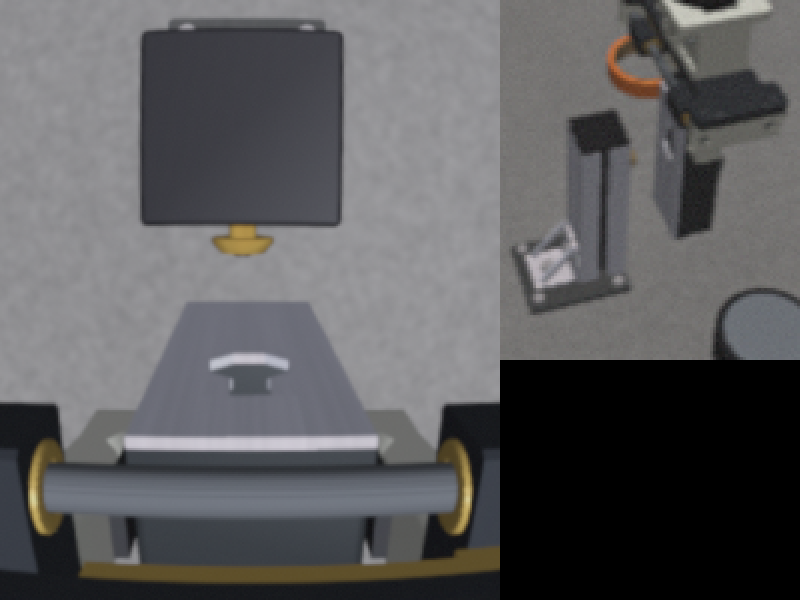

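```bash
python3 - <<'E'
from fit import *
s=pickle.load(open('s4.pkl','rb'));y=s['ee_rot'][2]-np.pi
r=lambda a:10+(a+.5)/2-.5
# charger: tool-relative x offset, z, pitch from rows
def f(v):
    out=[]
    for (lx,lz),row in [((-.02,0),302),((-.02,.15),441),((-.02,.086),353)]:
        X=s['eef_pos'][0]+np.cos(y)*(lx+v[0]),s['eef_pos'][1]+np.sin(y)*(lx+v[0]),s['eef_pos'][2]-.110+lz+v[1]
        out.append(wproj(np.array(X),s)[1]-r(row))
    return np.r_[out]
o=least_squares(f,[0,0]);print('charger dx,dz',o.x.round(4),o.fun.round(2))
# slot top row
X=s['eef_pos']+[np.cos(y)*(-.02+o.x[0]),0,-.110+.1235+o.x[1]];print('slot top row',(wproj(X,s)[1]-10)*2)
# post: rows of front top edge, back top edge -> x ; then head
def g(v):
    P=[((.0225,0,.18),223),((-.0225,0,.18),30),((.03,0,v[1]+.009),237),((.0335,0,v[1]),256)]
    return np.array([wproj(pose((v[0],-.236,-.08),l),s)[1]-r(a) for l,a in P])
for w in(1,):
  o=least_squares(g,[.497,.142]);print('post x,h',o.x.round(4),o.fun.round(2))
for h in(.135,.142,.149):print(h,g([o.x[0],h]).round(2))
E
```

```text
charger dx,dz [-0.0016  0.0052] [-0.59 -0.17  0.66]
slot top row 396.4354988052546
post x,h [0.497  0.1289] [ 1.82 -2.24  2.72 -2.49]
0.135 [ 1.82 -2.24  3.75 -1.38]
0.142 [ 1.82 -2.24  5.02  0.01]
0.149 [ 1.82 -2.24  6.42  1.51]
```

Careful with the scale: shifts go in shares of 0.8 m and turns go in shares of 2 pi rad. That gives: 0.028 m / 0.8 = 0.035, 0.026 m / 0.8 = 0.0325, 0.006 rad / 6.2832 = 0.001.

Request:
shift_gripper([
  {"aperture": 0.05,"d": [0.0038,-0.0023,-0.0013],"twist": 0.001},
  {"aperture": 0.05,"d": [0.0113,-0.0023,-0.0013],"twist": 0.001},
  {"aperture": 0.05,"d": [0.02,-0.0023,-0.0013],"twist": 0.001},
  {"aperture": 0.05,"d": [0.0275,-0.0023,-0.0013],"twist": 0.001},
  {"aperture": 0.05,"d": [0.0325,-0.0023,-0.0013],"twist": 0.001},
  {"aperture": 0.05,"d": [0.035,-0.0023,-0.0013],"twist": 0.001},
  {"aperture": 0.05,"d": [0.035,-0.0023,-0.0013],"twist": 0.001},
  {"aperture": 0.05,"d": [0.035,-0.0023,-0.0013],"twist": 0.001},
  {"aperture": 0.05,"d": [0.035,-0.0023,-0.0013],"twist": 0.001},
])

```text
t: 6.58
eef_pos: [0.5563, -0.2415, 0.1547]
ee_rot: [-3.142, 0.0, 3.056]
force: [0.3, -0.3, -5.2]
width: 0.056
gripper_force: 39.8
```

```bash
python3 - <<'E'
from fit import *
s=arm.get_state();f=arm.grab_frame("wrist")[:,:,::-1];pickle.dump(s,open('s5.pkl','wb'))
d=arm.grab_frame("side")[:,:,::-1]
print(s['eef_pos'],s['ee_rot'],s['force'])
o=np.zeros((600,800,3),np.uint8);o[:,:500]=cv2.resize(f[90:240,187:312],(500,600),interpolation=3);o[:600,500:]=cv2.resize(d[200:300,240:290],(300,600),interpolation=3)
cv2.imwrite('pics/m5.png',o)
E
```

```text
[ 0.55628189 -0.24147708  0.15465576] [-3.14152831e+00  3.27633385e-04  3.05640886e+00] [ 0.25552665 -0.28515198 -5.1531175 ]
```

View pics/m5.png

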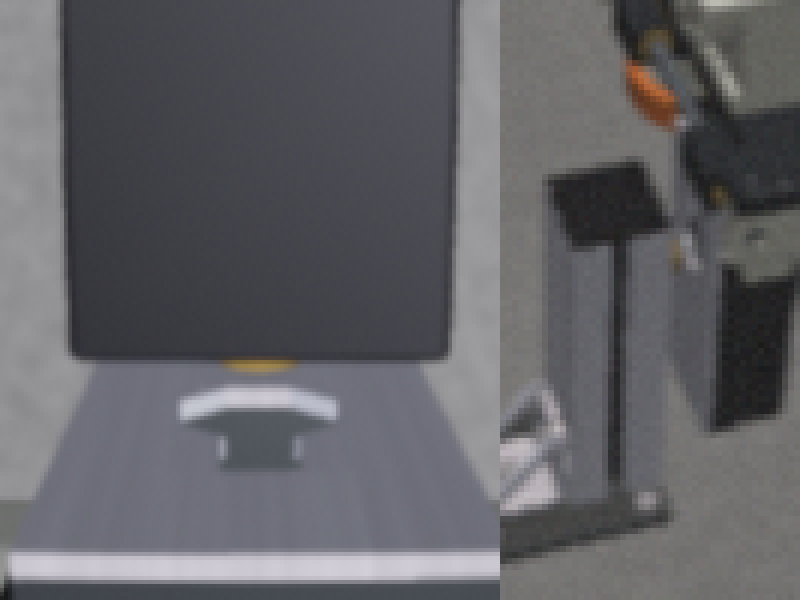

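In the tool's units: 0.007 m / 0.8 = 0.0088, 0.006 m / 0.8 = 0.0075.

Request:
shift_gripper([
  {"aperture": 0.05,"d": [0.0025,0,0]},
  {"aperture": 0.05,"d": [0.005,0,0]},
  {"aperture": 0.05,"d": [0.0075,0,0]},
  {"aperture": 0.05,"d": [0.0088,0,0]},
  {"aperture": 0.05,"d": [0.0088,0,0]},
])

```text
t: 7.1
eef_pos: [0.5496, -0.2409, 0.1548]
ee_rot: [-3.142, 0.002, 3.056]
force: [2.2, -0.8, -6.8]
width: 0.0557
gripper_force: 39.8
```

Request:
shift_gripper([
  {"aperture": 0.05,"d": [0.0019,0,0]},
  {"aperture": 0.05,"d": [0.0038,0,0]},
  {"aperture": 0.05,"d": [0.0038,0,0]},
  {"aperture": 0.05,"d": [0.0038,0,0]},
])

```text
t: 7.43
eef_pos: [0.5484, -0.2409, 0.1553]
ee_rot: [-3.141, 0.005, 3.057]
force: [6.8, -2.0, -7.9]
width: 0.0559
gripper_force: 39.9
```

Request:
shift_gripper([
  {"aperture": 0.05,"d": [-0.0025,0,0]},
  {"aperture": 0.05,"d": [-0.005,0,0.0013]},
  {"aperture": 0.05,"d": [-0.005,0,0.0038]},
  {"aperture": 0.05,"d": [-0.005,0,0.0038]},
  {"aperture": 0.05,"d": [-0.005,0,0.0038]},
])

```text
t: 7.85
eef_pos: [0.5493, -0.2409, 0.151]
ee_rot: [3.141, -0.002, 3.056]
force: [-1.3, 0.2, -5.3]
width: 0.056
gripper_force: 39.9
```

Request:
shift_gripper([
  {"aperture": 0.05,"d": [0.0025,0,0]},
  {"aperture": 0.05,"d": [0.005,0,0]},
  {"aperture": 0.05,"d": [0.0056,0,0]},
  {"aperture": 0.05,"d": [0.0056,0,0]},
  {"aperture": 0.05,"d": [0.0056,0,0]},
])

```text
t: 8.27
eef_pos: [0.5455, -0.2406, 0.1517]
ee_rot: [-3.142, 0.0, 3.056]
force: [-0.5, -0.6, -5.2]
width: 0.0561
gripper_force: 39.9
```

In the tool's units: 0.003 m / 0.8 = 0.0038, 0.0015 m / 0.8 = 0.0019.

Request:
shift_gripper([
  {"aperture": 0.05,"d": [0.0019,0,0]},
  {"aperture": 0.05,"d": [0.0038,0,0]},
  {"aperture": 0.05,"d": [0.0038,0,0]},
  {"aperture": 0.05,"d": [0.0038,0,0]},
])

```text
t: 8.6
eef_pos: [0.5425, -0.2403, 0.1516]
ee_rot: [3.142, 0.0, 3.056]
force: [-0.2, 0.8, -5.8]
width: 0.0559
gripper_force: 39.9
```

Request:
shift_gripper([
  {"aperture": 0.05,"d": [0.0019,0,0]},
  {"aperture": 0.05,"d": [0.0038,0,0]},
  {"aperture": 0.05,"d": [0.0038,0,0]},
  {"aperture": 0.05,"d": [0.0038,0,0]},
])

```text
t: 8.93
eef_pos: [0.5395, -0.24, 0.1516]
ee_rot: [3.142, 0.0, 3.056]
force: [-0.9, 0.2, -4.4]
width: 0.0556
gripper_force: 39.9
```

Freely past the head plane: the head is in the hole. Continue to face contact.

In the tool's units: 0.002 m / 0.8 = 0.0025, 0.001 m / 0.8 = 0.0013.

Request:
shift_gripper([
  {"aperture": 0.05,"d": [0.0013,0,0]},
  {"aperture": 0.05,"d": [0.0025,0,0]},
  {"aperture": 0.05,"d": [0.0025,0,0]},
  {"aperture": 0.05,"d": [0.0025,0,0]},
])

```text
t: 9.27
eef_pos: [0.5389, -0.2399, 0.1518]
ee_rot: [-3.141, 0.003, 3.057]
force: [4.0, -2.3, -8.1]
width: 0.056
gripper_force: 39.9
```

Request:
shift_gripper([
  {"aperture": 0.05,"d": [0.0013,0,0]},
  {"aperture": 0.05,"d": [0.0025,0,0]},
  {"aperture": 0.05,"d": [0.0025,0,0]},
  {"aperture": 0.05,"d": [0.0025,0,0]},
])

```text
t: 9.6
eef_pos: [0.539, -0.2399, 0.1521]
ee_rot: [-3.141, 0.006, 3.057]
force: [10.6, -2.1, -10.5]
width: 0.0556
gripper_force: 39.9
```

In the tool's units: 0.012 m / 0.8 = 0.015, 0.01 m / 0.8 = 0.0125.

Request:
shift_gripper([
  {"aperture": 0.05,"d": [-0.0013,0,0]},
  {"aperture": 0.05,"d": [-0.0023,0,0]},
  {"aperture": 0.05,"d": [-0.0023,0,0.0025]},
  {"aperture": 0.05,"d": [-0.0023,0,0.005]},
  {"aperture": 0.05,"d": [-0.0023,0,0.0075]},
  {"aperture": 0.05,"d": [-0.0023,0,0.01]},
  {"aperture": 0.05,"d": [-0.0023,0,0.0125]},
  {"aperture": 0.05,"d": [-0.0023,0,0.015]},
  {"aperture": 0.05,"d": [-0.0023,0,0.015]},
  {"aperture": 0.05,"d": [-0.0023,0,0.015]},
])

```text
t: 10.43
eef_pos: [0.539, -0.2401, 0.1402]
ee_rot: [-3.141, 0.003, 3.057]
force: [6.4, -1.3, -4.8]
width: 0.0561
gripper_force: 39.9
```

In the tool's units: 0.005 m / 0.8 = 0.0063, 0.003 m / 0.8 = 0.0038.

Request:
shift_gripper([
  {"aperture": 0.05,"d": [-0.0013,0,0.0019]},
  {"aperture": 0.05,"d": [-0.0013,0,0.0038]},
  {"aperture": 0.05,"d": [-0.0013,0,0.0063]},
  {"aperture": 0.05,"d": [-0.0013,0,0.0063]},
  {"aperture": 0.05,"d": [-0.0013,0,0.0063]},
])

```text
t: 10.85
eef_pos: [0.5389, -0.24, 0.1344]
ee_rot: [-3.141, 0.001, 3.057]
force: [6.2, -0.0, -5.2]
width: 0.0558
gripper_force: 39.9
```

Request:
shift_gripper([
  {"aperture": 0.05,"d": [0,0,0.0013]},
  {"aperture": 0.05,"d": [0,0,0.0025]},
  {"aperture": 0.05,"d": [0,0,0.0025]},
  {"aperture": 0.05,"d": [0,0,0.0025]},
])

```text
t: 11.18
eef_pos: [0.539, -0.24, 0.1326]
ee_rot: [-3.141, 0.001, 3.057]
force: [5.5, -1.0, -3.8]
width: 0.0555
gripper_force: 39.9
```

In the tool's units: 0.002 m / 0.8 = 0.0025, 0.001 m / 0.8 = 0.0013.

Request:
shift_gripper([
  {"aperture": 0.05,"d": [0,0,0.0013]},
  {"aperture": 0.05,"d": [0,0,0.0025]},
  {"aperture": 0.05,"d": [0,0,0.0025]},
  {"aperture": 0.05,"d": [0,0,0.0025]},
])

```text
t: 11.52
eef_pos: [0.539, -0.24, 0.1306]
ee_rot: [-3.141, 0.001, 3.057]
force: [5.8, -0.8, -3.8]
width: 0.056
gripper_force: 39.9
```

Request:
shift_gripper([
  {"aperture": 0.05,"d": [0,0,0.0013]},
  {"aperture": 0.05,"d": [0,0,0.0019]},
  {"aperture": 0.05,"d": [0,0,0.0019]},
  {"aperture": 0.05,"d": [0,0,0.0019]},
])

```text
t: 11.85
eef_pos: [0.539, -0.24, 0.1292]
ee_rot: [-3.141, 0.001, 3.057]
force: [5.2, -0.8, -2.9]
width: 0.056
gripper_force: 39.9
```

In the tool's units: 0.0015 m / 0.8 = 0.0019, 0.001 m / 0.8 = 0.0013.

Request:
shift_gripper([
  {"aperture": 0.05,"d": [0,0,0.0013]},
  {"aperture": 0.05,"d": [0,0,0.0019]},
  {"aperture": 0.05,"d": [0,0,0.0019]},
  {"aperture": 0.05,"d": [0,0,0.0019]},
])

```text
t: 12.18
eef_pos: [0.539, -0.2401, 0.1285]
ee_rot: [-3.141, 0.002, 3.057]
force: [3.2, -0.2, 5.0]
width: 0.0563
gripper_force: 39.9
```

Request:
shift_gripper([
  {"aperture": 0.05,"d": [0,0,0.0013]},
  {"aperture": 0.05,"d": [0,0,0.0019]},
  {"aperture": 0.05,"d": [0,0,0.0019]},
  {"aperture": 0.05,"d": [0,0,0.0019]},
])

```text
t: 12.52
eef_pos: [0.539, -0.2402, 0.128]
ee_rot: [-3.141, 0.002, 3.057]
force: [0.4, 3.0, 13.4]
width: 0.0557
gripper_force: 39.9
```

Request:
shift_gripper([
  {"aperture": 0.05},
  {"aperture": 0.05},
  {"aperture": 0.05},
  {"aperture": 0.05,"d": [-0.0006,0,-0.0013]},
  {"aperture": 0.05,"d": [-0.0006,0,-0.0013]},
  {"aperture": 0.05,"d": [-0.0006,0,-0.0013]},
])

```text
t: 13.02
eef_pos: [0.539, -0.2401, 0.1282]
ee_rot: [-3.141, 0.001, 3.057]
force: [0.6, 2.1, 9.0]
width: 0.0557
gripper_force: 39.9
```

Request:
shift_gripper([
  {"aperture": 0.088},
  {"aperture": 0.088},
  {"aperture": 0.088},
  {"aperture": 0.088},
  {"aperture": 0.088},
  {"aperture": 0.088},
  {"aperture": 0.088},
  {"aperture": 0.088},
])

```text
t: 13.68
eef_pos: [0.5388, -0.24, 0.127]
ee_rot: [-3.142, -0.0, 3.056]
force: [0.6, -0.6, -0.5]
width: 0.0876
gripper_force: 0.0
```

```bash
python3 - <<'E'
from fit import *
f=arm.grab_frame("wrist")[:,:,::-1];d=arm.grab_frame("side")[:,:,::-1];g=arm.grab_frame("scene")[:,:,::-1]
o=np.zeros((600,800,3),np.uint8);o[:384,:512]=f;o[:480,512:752]=cv2.resize(d[190:310,240:300],(240,480),interpolation=3);o[384:,:300]=cv2.resize(g[100:172,180:280],(300,216),interpolation=3)
cv2.imwrite('pics/m6.png',o)
E
```

```text
(no output)
```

View pics/m6.png

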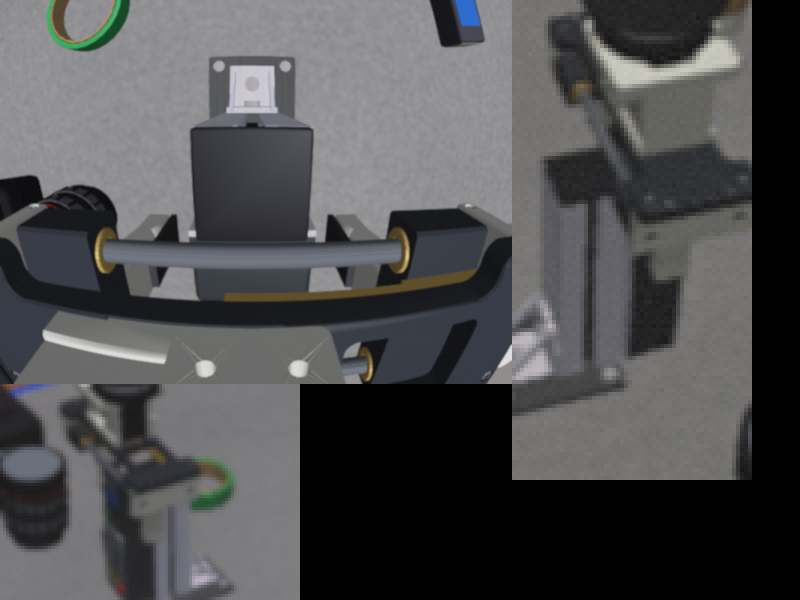

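The charger hangs flat against the post (back edge meets the post edge at wrist row ~238), clear of the cart, with both fingers clear of its sides (columns ~175 and ~330). Next I retreat straight up.

In the tool's units: -0.15 m / 0.8 = -0.1875, -0.14 m / 0.8 = -0.175.

Request:
shift_gripper([
  {"aperture": 0.088,"d": [0,0,-0.0188]},
  {"aperture": 0.088,"d": [0,0,-0.05]},
  {"aperture": 0.088,"d": [0,0,-0.0938]},
  {"aperture": 0.088,"d": [0,0,-0.1375]},
  {"aperture": 0.088,"d": [0,0,-0.175]},
  {"aperture": 0.088,"d": [0,0,-0.1875]},
  {"aperture": 0.088,"d": [0,0,-0.1875]},
  {"aperture": 0.088,"d": [0,0,-0.1875]},
  {"aperture": 0.088,"d": [0,0,-0.1875]},
  {"aperture": 0.088,"d": [0,0,-0.1875]},
  {"aperture": 0.088,"d": [0,0,-0.1875]},
  {"aperture": 0.088,"d": [0,0,-0.1875]},
])

```text
t: 14.83
eef_pos: [0.5386, -0.2399, 0.276]
ee_rot: [3.142, -0.002, 3.056]
force: [0.2, -0.2, 0.3]
width: 0.0874
gripper_force: 0.0
```

```bash
python3 - <<'E'
from fit import *
f=arm.grab_frame("wrist")[:,:,::-1];d=arm.grab_frame("side")[:,:,::-1]
o=np.zeros((600,800,3),np.uint8);o[:384,:512]=f;o[:520,512:772]=cv2.resize(d[190:310,240:300],(260,520),interpolation=3)
cv2.imwrite('pics/m7.png',o)
E
```

```text
(no output)
```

View pics/m7.png

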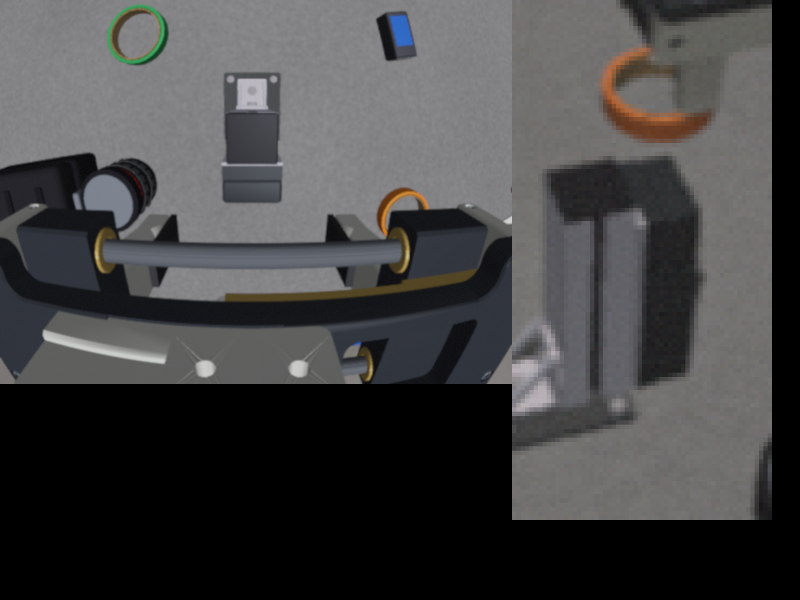

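The charger hangs upright and flat on the post, square to it and clear of the cart top. The gripper is clear of it, so I hand in.

```bash
python3 -c "
from station import arm
print(arm.job_done())"
```

```text
the job is handed in; nothing more can be done
None
```

The charger hangs on the post screw, pulled down until the screw stopped it at the top of the slot; it is flat against the post, released with the gripper clear, no bystander was touched, and the job was handed in at about 15 s with no verdict returned.

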